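# Close the hob cover and level it on its foot

## Task

Lower the propped-open beech hob cover gently until it rests on its levelling foot, then turn the foot's round knob until the bubble of the spirit level on the cover sits midway between its two lines. Finish while pressing the spirit level down against the cover with a light, steady push (no more than about 2 kg), so that the cover bears on its foot and the bubble stays centred: do not let go at the end, the job ends holding. Leave the kitchen things standing around where they are.

Things in the scene. Friction and masses are not known exactly. Their poses are not given: they have to be found in the camera images.
- cover (a joint): hinge of the beech hob cover, a board 270 mm front to back x 340 x 12 mm; 0 = level, grows as its front edge rises (rad); starts at 0.5 to 0.85. The hinge is stiff: the cover stays where it is left and must be pushed down (1 to 4 N at the front edge; pushing on its upper face with closed fingers works). It meets its foot between -0.04 and +0.04, as the foot is set
- cover_hinge (a point): point on the hinge axis, at the middle of the cover's width, at the level of the cover's underside, 82 mm above the table; fixed to the hob. x points horizontally from the cover's front edge to its hinge (away from the robot), y along the hinge axis to the left, z up
- cover_front (a point): middle of the cover's front upper edge, 275 mm in front of the hinge axis, 12 mm above it when level; axes of the cover: x to the hinge, y to the left, z out of its upper face
- knob (a joint): round black knob of the levelling foot, on the cover (rad): grows clockwise seen from above, stops at -2 and 2, takes 0.25 to 0.35 N m, stays where left. 1 rad clockwise runs the foot 5 mm farther out, which raises the cover's front and the knob by 5 mm and moves the bubble 8.5 mm frontwards; the other way, push the cover down after it. The turn needed is 0.9 to 1.5 rad, either way
- knob_top (a point): centre of the top of the knob, which is a cylinder of 40 mm diameter and 28 mm height; its top stands 32 mm above the cover's upper face. It lies 235 mm in front of the hinge axis and 120 mm to the right of the cover's middle
- level: spirit level, an aluminium bar 160 x 24 x 30 mm held by magnets on the cover, lying front to back; origin at the centre of its underside, x along it towards the hinge, z up. Its middle is 130 mm in front of the hinge axis, 30 mm left of the cover's middle. The vial takes the middle 66 mm of its top; both ends of the top are flat and free for pressing
- level_top (a point): centre of the level's top (axes of the level), midway between the vial's two black lines, which stand 21 mm apart
- bubble_mid (a point): centre of the white oval bubble (15 mm long). Its x in the level's axes less that of level_top is how far it is off centre: negative is towards the cover's front edge and means that the front is too high. It moves 7 mm per degree of tilt, at most 18 mm, and settles within a second
- foot: steel disc foot, 26 mm across, on the screw under the knob, 235 mm in front of the hinge axis; origin at the centre of its sole. Turning the knob moves it in and out; it stops the cover by meeting the pad beneath it
- pad_low: steel rest pad on the hob, a disc 40 mm across and 8 mm tall, origin at the centre of its underside; one of the two pads lies under the foot, the other under the cover's front left corner, where nothing touches it
- pad_high: steel rest pad like pad_low, but 20 mm tall
- salt_jar: bystander: closed white jar, 52 mm across, 80 mm tall, on the hob's left ledge; origin under its centre
- vial: bystander: closed glass vial, 30 mm across, 75 mm tall, on the hob's left ledge; origin under its centre
- ladle: bystander: steel ladle, 350 mm long, 45 mm tall, lying to the right of the hob; origin near the middle of its handle, on the table
- whisk: bystander: steel whisk, 280 mm long, 55 mm tall, lying at the far right; origin near its middle, on the table
- pepper_mill: bystander: dark wooden pepper mill, 54 mm across, 140 mm tall, left of the hob; origin under its centre
- bowl: bystander: white bowl, 120 mm across, 50 mm tall, to the right of the hob, beyond the ladle; origin under its centre

How it is judged:
By the outcome, as a careful person would: the job done as asked, in the order asked, and still so for the second after the job is handed in, while the arm keeps its last pose, push and grip.
It also fails if it takes over 53 s, if anything falls off the work surface, if the arm or the gripper's body presses on something with over 40 N, if the wrist force passes 120 N, or if a joint passes its speed limit or range.

## Robot

A 6-joint arm with a two-finger parallel gripper is mounted at the origin on the work surface. World frame = base frame: x ahead of the robot, y to its left, z up, the work surface at z = 0. Lengths are in m, angles in rad, forces in N, time in s.
With the tool pointing down it reaches from about 0.325 to 1 m from the base axis. Payload 5.1 kg.
Tool frame: the origin (TCP) lies midway between the tips of the shut fingers; the grasp point (between the pads) lies 19 mm behind it (ctrl.pinch_z is the distance from the TCP to the grasp point, in m); z points along the fingers, y is the line along which they close (so a half turn about z gives the same grasp; the last joint's range is limited). The gripper opens to 85 mm and grips with 20 to 120 N. Pads are 22 mm wide; open, the fingers measure 114 mm over their backs; the gripper's body (76 mm by 85 mm) begins 54 mm behind the grasp point. The pads swing forward as they close: fully open they stand 13 mm farther back than shut.
Start: joints at [-1.391, 0.124, 1.65, -0, 1.367, -0.083], TCP at [0.169, -0.628, 0.231] pointing down, gripper open.
Joint ranges: [-2.61, 2.61], [-1.02, 2.33], [0.03, 2.71], [-1.35, 4.49], [0.32, 2.68], [-2.91, 2.91]. Speed limits (rad/s): [2.57, 2.57, 3.14, 3.14, 3.14, 3.14].

## Interface

Orientations are given as a unit quaternion [w, x, y, z].
In Python, from plant import status, capture, ticket, boxes_of, cut_out, ctrl gives the robot as it stands.
- The arm moves only by the tool jog_arm, never from a script. Its argument "motion" is a list of rows, each a list of 2 entries, a list of its own where there are three numbers: the shift along the tool's x, y, z in units of 50 mm (1.0 is 50 mm), then the turn, a rotation vector about the tool's x, y, z in units of 5 degrees (1.0 is 5 degrees). In form: [[[x, y, z], [ax, ay, az]], ...]. A call has 1 to 10 rows; each row is the pose to reach, as a shift and turn from the pose commanded when the call began, along the tool's axes at that moment; what a row does not reach only later rows make up. A row lasts 1/10 s, in which the tool goes at most 50 mm and 8.59 degrees, less where a joint would pass 70% of its speed; a pose out of reach is approached as far as the arm can. A call with a gripper value outside its range is refused whole. "grip" is the finger opening in mm, from 0 to 85.4, set as the call begins (left out, the last holds). The fingers move at their own pace and stop on an object; "newtons" is the grip in N (left out, the last holds). Time passes only in rows, so rows that repeat a pose let the fingers close. It gives the time, the measured TCP pose, the force, the opening and the grip force at its end, in the units of the state.
- status.observe(): the state, without advancing time (a new reading comes with each control period).
- capture(name): name is "scene" or "top"; returns a dict with "pixels" (480x640x3 uint8, red, green, blue), "fx", "fy", "cx", "cy" (pixels), "dist" ([k1, k2, p1, p2, k3] as OpenCV has them; the pictures are not rectified), "R" (3x3) and "t" (3): a world point X has camera coordinates R X + t. Camera axes: x right, y down, z forward; pixel columns grow to the right and rows downward; lengths in m; the calibration is good to about 2 mm. A picture is of the moment at which its call begins. There is no depth.
- ticket.job_done(): hands the job in; it is judged then, once.
Trained networks look in a picture, given as the dict that the camera call returned (one of the last four; its "shot" number tells which), for a name from the list of things; names that differ only in an ending like _2 or _b are one class to them, and where a whole thing is asked for, a point or a joint stands for the part that bears it (a point fixed in the world has none). Each returns a list of dicts, best first, with "score" (0 to 1); they miss things now and then, are a little off and sometimes report something else, mostly with a low value. They report only what shows in the picture. A call takes as long as a camera call.
- boxes_of(name, picture): "pixel" ([row, column] in pixels, amid what is visible of it).
- cut_out(name, picture): "region" (480x640 bool, what is visible of it) and "pixel" ([row, column] in pixels, amid what is visible of it).
The state is a dict: "time_s": time; "joints": joint angles; "qd": joint speeds; "joint_torque": joint torques, N m; "eef_pos": TCP position; "tool_rot": TCP orientation; "ft_force": force on the tool from outside, world axes, zero at the start; "wrist_torque": the same for the moment, N m; "width": finger opening in m; "grasp_force": force on a finger pad.
Only numpy, scipy, OpenCV 4.12 (cv2) and the standard library are available. Lean on these libraries where they do the work, as an engineer would, in place of code of your own. Each camera call takes 0.05 s, during which the arm holds its last target. There are 200 camera calls.

## Working session

There is one attempt and no reset: what is moved stays moved. The work goes in short steps, Python scripts to look and compute and a tool call to move; the robot and the scene stay as the last step left them, time stands still between calls to the robot, and variables do not carry over. Pictures are saved under pics/ and viewed, at most 10 in all, crops included, and the job is handed in when it is done.

Besides the shell and the picture viewer there is one more tool, called after "Request:" as name(argument=value, ...) on one line, values as JSON. jog_arm: Moves the arm, as the interface text tells. Its arguments: {"type":"object","properties":{"motion":{"type":"array","items":{"type":"array"}},"grip":{"type":"number"},"newtons":{"type":"number"}},"required":["motion"]}

```bash
ls; mkdir -p pics
python3 - <<'E'
from plant import status, capture, boxes_of, ctrl
import cv2,numpy as np
s=status.observe(); print({k:np.round(v,3) for k,v in s.items()})
ims=[]
for c in("scene","top"):
    p=capture(c); cv2.imwrite(f"pics/a_{c}.png",p["pixels"][:,:,::-1])
    print(c,p["fx"],p["cx"],p["cy"],p["dist"],np.round(p["R"],3).tolist(),np.round(p["t"],3))
    for n in ["cover","cover_front","knob","knob_top","level","level_top","bubble_mid","pad_low","pad_high","foot","salt_jar","vial","ladle","pepper_mill","bowl","whisk","cover_hinge"]:
        try:
            b=boxes_of(n,p); print(n,[(np.round(x["pixel"],1).tolist(),round(x["score"],2)) for x in b[:2]])
        except Exception as e: print(n,e)
E
```

```text
pics
{'time_s': np.float64(0.0), 'joints': array([-1.391,  0.125,  1.652,  0.   ,  1.368, -0.083]), 'qd': array([-0.   , -0.   , -0.001,  0.001,  0.001,  0.001]), 'joint_torque': array([-2.0000e-03, -4.2362e+01, -3.6545e+01, -0.0000e+00,  7.0000e-03,
       -0.0000e+00]), 'eef_pos': array([ 0.169, -0.627,  0.23 ]), 'tool_rot': array([-0.001,  0.991,  0.131, -0.   ]), 'ft_force': array([ 0.272, -0.183, -0.017]), 'wrist_torque': array([-0.008, -0.007, -0.002]), 'grasp_force': np.float64(0.0), 'width': np.float64(0.085)}
scene 458.82686682193685 323.5856961186285 240.09187336224392 [0.00468788 0.         0.         0.         0.        ] [[-0.941, -0.338, 0.002], [-0.231, 0.64, -0.733], [0.246, -0.69, -0.681]] [0.531 0.227 1.119]
cover [([220.6, 293.0], 0.82)]
cover_front [([220.6, 290.1], 0.69)]
knob [([171.4, 333.9], 0.49)]
knob_top [([174.1, 332.6], 0.67)]
level [([219.5, 284.9], 0.69), ([187.3, 347.8], 0.44)]
level_top [([219.9, 282.5], 0.56)]
bubble_mid []
pad_low [([307.3, 323.7], 0.74)]
pad_high [([243.9, 363.8], 0.57)]
foot [([219.6, 293.5], 0.45), ([188.7, 347.3], 0.41)]
salt_j
[... 496 characters left out ...]
, 0.004, -0.996]] [-0.059  0.558  1.542]
cover [([210.6, 293.4], 0.56)]
cover_front [([211.9, 294.4], 0.55)]
knob [([228.9, 346.9], 0.84)]
knob_top [([288.8, 501.5], 0.65), ([231.8, 344.0], 0.58)]
level [([200.7, 284.7], 0.96), ([259.6, 244.3], 0.46)]
level_top [([212.0, 437.2], 0.66), ([197.2, 282.1], 0.65)]
bubble_mid []
pad_low [([259.3, 243.6], 0.56)]
pad_high [([273.4, 334.4], 0.49), ([193.2, 211.9], 0.4)]
foot []
salt_jar [([243.5, 203.5], 0.68)]
vial [([192.1, 210.7], 0.46)]
ladle [([269.4, 447.8], 0.68)]
pepper_mill [([306.0, 133.9], 0.64), ([283.3, 498.8], 0.42)]
bowl [([214.7, 438.2], 0.65)]
whisk [([270.5, 498.5], 0.95), ([211.6, 293.5], 0.21)]
cover_hinge [([232.1, 282.6], 0.96)]
```

View pics/a_scene.png

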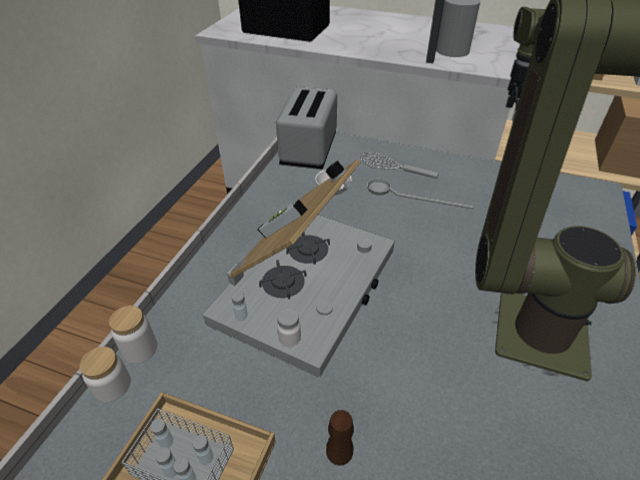

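View pics/a_top.png

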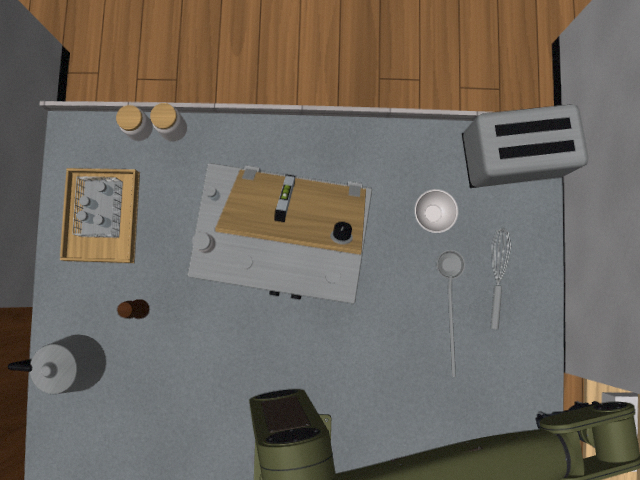

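The cover stands open, leaning back. In the top view its front edge runs from about (232,216) to (254,361), the knob is at (230,342) and the level at (198,285). The robot is at the bottom. I'll zoom in on both views to get the corners.

Run:
```python
import cv2
a=cv2.imread("pics/a_top.png")[160:305,185:380]; cv2.imwrite("pics/b_top.png",cv2.resize(a,None,fx=4,fy=4,interpolation=cv2.INTER_CUBIC))
a=cv2.imread("pics/a_scene.png")[155:300,215:410]; cv2.imwrite("pics/b_scene.png",cv2.resize(a,None,fx=4,fy=4,interpolation=cv2.INTER_CUBIC))
```

```text
(no output)
```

View pics/b_top.png

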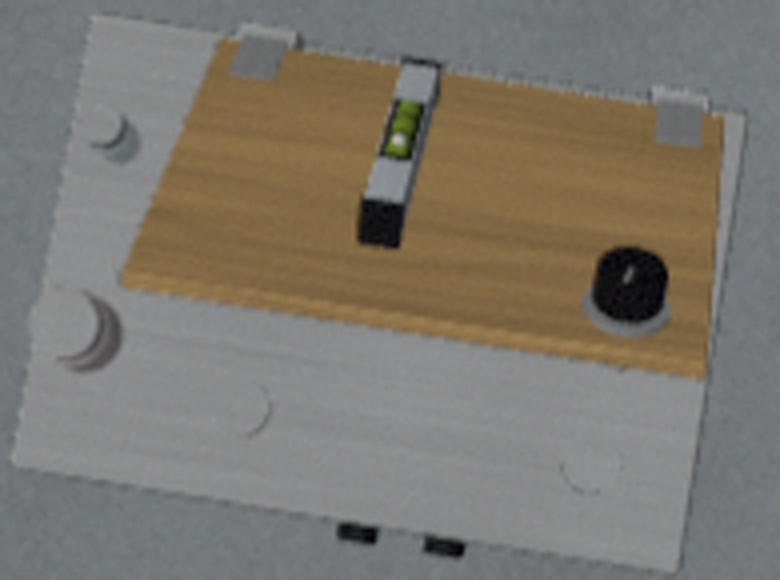

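View pics/b_scene.png

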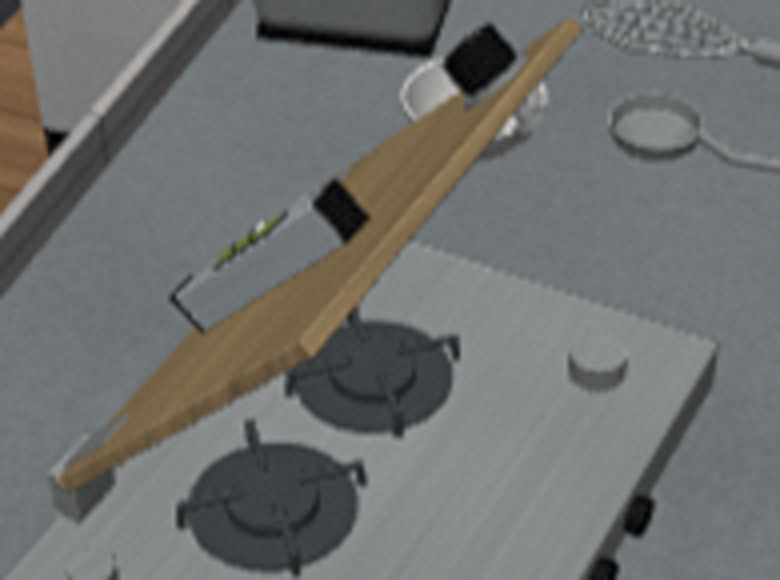

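Both zooms agree with the brief: the front edge is raised, the bubble shows in the vial, and the taller pad is at the right under the knob. Corner pixels are read from the zooms. Next I fit hinge x, y, yaw and opening angle to them.

```bash
cat > h.py <<'E'
import numpy as np, cv2, json
from scipy.optimize import least_squares
from scipy.spatial.transform import Rotation as Ro
from plant import status, capture, boxes_of, cut_out, ctrl, ticket
def proj(p,X): return cv2.projectPoints(np.atleast_2d(X).astype(float),cv2.Rodrigues(np.array(p["R"]))[0],np.array(p["t"],float),np.array([[p["fx"],0,p["cx"]],[0,p["fy"],p["cy"]],[0,0,1]]),np.array(p["dist"],float))[0][:,0]
def frame(h):   # h = x,y,yaw,angle -> rotation of cover axes & hinge point
    return Ro.from_euler('z',h[2])*Ro.from_euler('y',h[3]),np.array([h[0],h[1],.082])
def P(h,q): R,o=frame(h); return R.apply(q)+o    # q in cover axes (x to hinge)
FL,FR=[-.275,.17,.012],[-.275,-.17,.012]; KT=[-.235,-.12,.044]; LN,LF=[-.21,.03,.042],[-.05,.03,.042]; LT=[-.13,.03,.042]
def st():
    s=status.observe(); w=s["tool_rot"]; return s,Ro.from_quat([w[1],w[2],w[3],w[0]]),np.array(s["eef_pos"])
def rel(X,target_rot=None):
    "shift (units) and turn (units) in present tool axes to bring TCP to X"
    s,R,p=st(); d=R.inv().apply(np.array(X)-p)/.05
    t=(R.inv()*target_rot).as_rotvec(degrees=True)/5 if target_rot is not None else None
    return np.round(d,2).tolist(), None if t is None else np.round(t,2).tolist()
E
python3 - <<'E'
from h import *
T,S=capture("top"),capture("scene")
t=lambda x,y:(185+x/4-.4,160+y/4-.4); s=lambda x,y:(215+x/4-.4,155+y/4-.4)
obs=[(T,FL,t(127,270)),(T,FR,t(706,360)),(T,KT,t(631,272)),(T,LN,t(386,201)),(T,LF,t(421,64)),(S,FL,s(302,345)),(S,FR,s(572,18)),(S,LN,s(325,192)),(S,LF,s(181,283))]
f=lambda h:np.concatenate([proj(c,P(h,q))[0]-np.array(o) for c,q,o in obs])
r=least_squares(f,[.65,0,-.1,.7],loss='soft_l1'); print(r.x,np.round(r.fun.reshape(-1,2),1).tolist())
np.save("h0.npy",r.x)
for n,q in dict(FL=FL,FR=FR,KT=KT,LN=LN,LF=LF).items(): print(n,P(r.x,q).round(3),P([*r.x[:3],0],q).round(3))
E
```

```text
[ 0.73000636 -0.00836366 -0.12898648  0.80568972] [[-1.2, 0.1], [0.7, 0.9], [1.0, -2.0], [-0.4, 0.2], [0.5, -0.8], [-0.3, -0.2], [0.1, -0.0], [0.1, 0.9], [0.5, 1.1]]
FL [0.572 0.184 0.289] [0.479 0.196 0.094]
FR [ 0.528 -0.154  0.289] [ 0.435 -0.142  0.094]
KT [ 0.585 -0.111  0.282] [ 0.482 -0.097  0.126]
LN [0.62  0.036 0.263] [0.526 0.048 0.124]
LF [0.73  0.022 0.147] [0.684 0.028 0.124]
```

Run:
```python
from h import *
h=np.load("h0.npy"); TR=Ro.from_matrix(np.c_[[-np.sin(h[2]),np.cos(h[2]),0],[np.cos(h[2]),np.sin(h[2]),0],[0,0,-1]])
ex=np.array([np.cos(h[2]),np.sin(h[2]),0])
w=lambda a:P([*h[:3],a],[-.25,-.03,.012])+.0145*ex
a0=h[3]; top=w(a0)+[0,0,.10]
print(rel(top,TR), top, np.round(top+[0,0,-.1],3))
prev=w(a0)
for a in np.linspace(a0,-.05,35): print(round(a,3),np.round(TR.inv().apply(w(a)-top)/.05,2).tolist())
```

```text
([11.05, -9.64, -2.79], [-0.0, 0.0, -13.51]) [ 0.57739578 -0.01882036  0.3706385 ] [ 0.577 -0.019  0.271]
0.806 [0.0, 0.0, 2.0]
0.781 [0.0, -0.09, 2.08]
0.755 [-0.0, -0.19, 2.17]
0.73 [-0.0, -0.28, 2.26]
0.705 [-0.0, -0.36, 2.35]
0.68 [-0.0, -0.45, 2.44]
0.655 [-0.0, -0.53, 2.54]
0.63 [0.0, -0.61, 2.63]
0.604 [-0.0, -0.69, 2.73]
0.579 [-0.0, -0.76, 2.84]
0.554 [-0.0, -0.84, 2.94]
0.529 [-0.0, -0.91, 3.04]
0.504 [-0.0, -0.97, 3.15]
0.479 [-0.0, -1.04, 3.26]
0.453 [-0.0, -1.1, 3.37]
0.428 [-0.0, -1.16, 3.48]
0.403 [-0.0, -1.22, 3.59]
0.378 [-0.0, -1.27, 3.71]
0.353 [-0.0, -1.32, 3.82]
0.328 [-0.0, -1.37, 3.94]
0.302 [-0.0, -1.41, 4.05]
0.277 [0.0, -1.45, 4.17]
0.252 [-0.0, -1.49, 4.29]
0.227 [0.0, -1.53, 4.41]
0.202 [-0.0, -1.56, 4.54]
0.177 [-0.0, -1.59, 4.66]
0.151 [-0.0, -1.62, 4.78]
0.126 [-0.0, -1.64, 4.91]
0.101 [0.0, -1.66, 5.03]
0.076 [-0.0, -1.68, 5.15]
0.051 [-0.0, -1.69, 5.28]
0.026 [-0.0, -1.7, 5.41]
0.0 [-0.0, -1.71, 5.53]
-0.025 [-0.0, -1.71, 5.66]
-0.05 [-0.0, -1.72, 5.78]
```

Request:
jog_arm(motion=[[[0,0,-1],[0,0,0]],[[0.6,-0.6,-1.8],[0,0,-1]],[[1.3,-1.2,-2.4],[0,0,-2.3]],[[2,-1.8,-2.8],[0,0,-3.7]],[[2.7,-2.4,-2.8],[0,0,-5]],[[3.4,-3,-2.8],[0,0,-6.3]],[[4.1,-3.6,-2.8],[0,0,-7.6]],[[4.8,-4.2,-2.8],[0,0,-9]],[[5.5,-4.8,-2.8],[0,0,-10.2]],[[6.2,-5.4,-2.8],[0,0,-11.5]]], grip=0, newtons=60)

```text
time_s: 2.9
eef_pos: [0.3987, -0.2847, 0.3716]
tool_rot: [0.0, 0.805, 0.593, 0.0]
ft_force: [0.8, -1.1, 0.7]
width: -0.0001
grasp_force: 0.0
```

Run:
```python
from h import *
h=np.load("h0.npy"); TR=Ro.from_matrix(np.c_[[-np.sin(h[2]),np.cos(h[2]),0],[np.cos(h[2]),np.sin(h[2]),0],[0,0,-1]])
print(rel([.5774,-.0188,.3706],TR))
```

```text
([6.14, 1.84, 0.02], [0.01, 0.01, -1.96])
```

Request:
jog_arm(motion=[[[0.7,0.2,0],[0,0,-0.3]],[[1.5,0.45,0],[0,0,-0.6]],[[2.3,0.7,0],[0,0,-0.9]],[[3.1,0.95,0],[0,0,-1.2]],[[3.9,1.2,0],[0,0,-1.5]],[[4.7,1.4,0],[0,0,-1.8]],[[5.4,1.6,0],[0,0,-2]],[[5.9,1.8,0],[0,0,-2]],[[6.14,1.84,0.02],[0,0,-2]],[[6.14,1.84,0.6],[0,0,-2]]])

```text
time_s: 3.9
eef_pos: [0.58, -0.0201, 0.3457]
tool_rot: [0.003, 0.751, 0.66, 0.003]
ft_force: [0.4, -0.5, -1.0]
width: -0.0004
grasp_force: 0.0
```

Run:
```python
from h import *
h=np.load("h0.npy"); TR=Ro.from_matrix(np.c_[[-np.sin(h[2]),np.cos(h[2]),0],[np.cos(h[2]),np.sin(h[2]),0],[0,0,-1]])
print(rel([.5774,-.0188,.3706],TR),st()[2])
```

```text
([0.02, -0.05, -0.5], [0.1, -0.0, 0.01]) [ 0.58000843 -0.02008703  0.34569242]
```

Request:
jog_arm(motion=[[[0,0,0.5],[0,0,0]],[[0,0,1.0],[0,0,0]],[[0,0,1.3],[0,0,0]],[[0,-0.05,1.45],[0,0,0]],[[0,-0.14,1.53],[0,0,0]],[[0,-0.23,1.62],[0,0,0]],[[0,-0.32,1.71],[0,0,0]],[[0,-0.41,1.8],[0,0,0]],[[0,-0.5,1.9],[0,0,0]],[[0,-0.58,2.0],[0,0,0]]])

```text
time_s: 4.9
eef_pos: [0.5484, -0.0173, 0.2416]
tool_rot: [-0.0, 0.752, 0.66, -0.0]
ft_force: [-0.6, -0.2, 4.0]
width: 0.0
grasp_force: 1.5
```

Run:
```python
from h import *
p=capture("scene"); a=p["pixels"][100:320,200:440,::-1]; cv2.imwrite("pics/c.png",cv2.resize(a,None,fx=2.5,fy=2.5)); print(status.observe()["ft_force"])
```

```text
[-0.03496047 -0.03104464  1.96151947]
```

View pics/c.png

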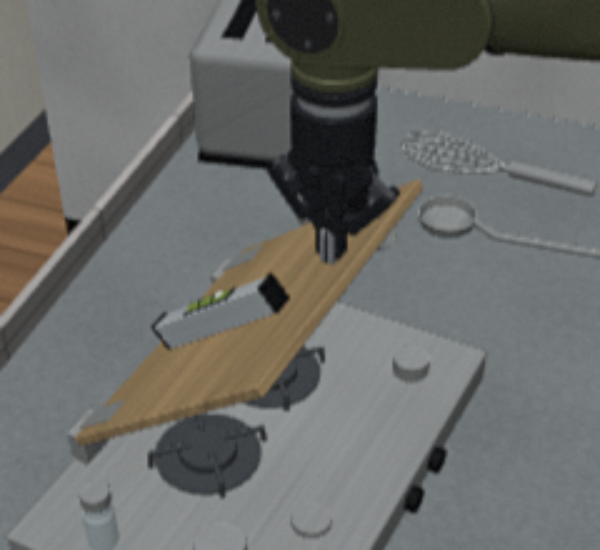

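The fingers push on the upper face near the front edge, and the cover has started down with about 2–4 N. I'll continue along the arc.

Request:
jog_arm(motion=[[[0,-0.08,0.1],[0,0,0]],[[0,-0.16,0.2],[0,0,0]],[[0,-0.24,0.31],[0,0,0]],[[0,-0.31,0.42],[0,0,0]],[[0,-0.38,0.53],[0,0,0]],[[0,-0.45,0.65],[0,0,0]],[[0,-0.52,0.77],[0,0,0]],[[0,-0.58,0.89],[0,0,0]],[[0,-0.64,1.01],[0,0,0]],[[0,-0.7,1.13],[0,0,0]]])

```text
time_s: 5.95
eef_pos: [0.514, -0.0128, 0.1842]
tool_rot: [-0.0, 0.752, 0.66, -0.0]
ft_force: [-0.5, -0.7, 2.2]
width: -0.0001
grasp_force: 1.0
```

Request:
jog_arm(motion=[[[0,-0.05,0.12],[0,0,0]],[[0,-0.1,0.24],[0,0,0]],[[0,-0.14,0.36],[0,0,0]],[[0,-0.18,0.48],[0,0,0]],[[0,-0.22,0.6],[0,0,0]],[[0,-0.26,0.72],[0,0,0]],[[0,-0.29,0.84],[0,0,0]],[[0,-0.32,0.96],[0,0,0]],[[0,-0.34,1.08],[0,0,0]],[[0,-0.36,1.2],[0,0,0]]])

```text
time_s: 6.95
eef_pos: [0.4963, -0.0104, 0.1242]
tool_rot: [-0.0, 0.751, 0.66, -0.0]
ft_force: [-1.5, 0.4, 1.9]
width: 0.0003
grasp_force: 0.8
```

Request:
jog_arm(motion=[[[0,-0.02,0.08],[0,0,0]],[[0,-0.03,0.15],[0,0,0]],[[0,-0.04,0.21],[0,0,0]],[[0,-0.05,0.26],[0,0,0]],[[0,-0.05,0.31],[0,0,0]],[[0,-0.05,0.36],[0,0,0]],[[0,-0.05,0.4],[0,0,0]],[[0,-0.05,0.43],[0,0,0]],[[0,-0.05,0.46],[0,0,0]],[[0,-0.05,0.48],[0,0,0]]])

```text
time_s: 7.95
eef_pos: [0.494, -0.0101, 0.1011]
tool_rot: [-0.0, 0.752, 0.66, -0.0]
ft_force: [-3.3, 1.2, 7.2]
width: 0.0003
grasp_force: 3.8
```

Run:
```python
from h import *
s=status.observe(); print(s["ft_force"],s["eef_pos"])
p=capture("scene"); a=p["pixels"][180:320,200:410,::-1]; cv2.imwrite("pics/d.png",cv2.resize(a,None,fx=3.8,fy=3.8,interpolation=cv2.INTER_CUBIC))
for n in ["bubble_mid","level_top","knob_top"]: print(n,[(np.round(x["pixel"],1).tolist(),round(x["score"],2)) for x in boxes_of(n,p)[:2]])
```

```text
[-3.31392209  1.15929162  7.23053512] [ 0.49396507 -0.01013724  0.10113759]
bubble_mid []
level_top [([253.2, 304.3], 0.95)]
knob_top [([227.5, 370.6], 0.63)]
```

View pics/d.png

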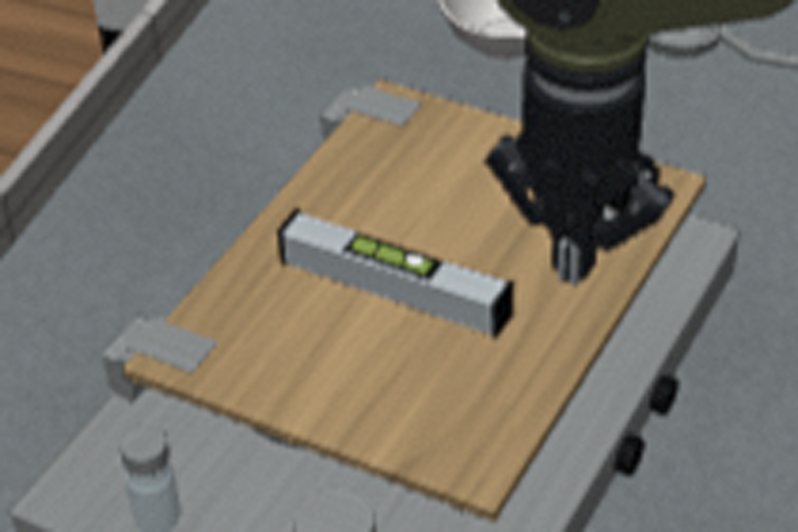

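The cover is nearly level, and the bubble is at crop (413,262), toward the front line, so the front is high. Force has risen to 7 N. I'll push a little more to see whether the foot has met its pad.

Request:
jog_arm(motion=[[[0,0,0.01],[0,0,0]],[[0,0,0.02],[0,0,0]],[[0,0,0.02],[0,0,0]]])

```text
time_s: 8.45
eef_pos: [0.4941, -0.0102, 0.101]
tool_rot: [-0.0, 0.751, 0.66, -0.0]
ft_force: [-5.2, 0.8, 9.3]
width: 0.0001
grasp_force: 4.8
```

The position held while the force rose, so the cover rests on its foot. Now I lift off, shift over the knob, and measure the bubble along the level axis.

Request:
jog_arm(motion=[[[0,0,-0.4],[0,0,0]],[[-0.1,0,-0.9],[0,0,0]],[[-0.5,0,-1.4],[0,0,0]],[[-1,0,-1.8],[0,0,0]],[[-1.5,0,-1.9],[0,0,0]],[[-1.8,0,-1.9],[0,0,0]],[[-1.8,0,-1.9],[0,0,0]]], grip=70)

```text
time_s: 9.15
eef_pos: [0.4825, -0.1009, 0.1948]
tool_rot: [0.001, 0.752, 0.659, 0.0]
ft_force: [-0.3, -0.3, 0.0]
width: 0.0701
grasp_force: 0.0
```

```bash
cat >> h.py <<'E'
def prof(cam,h,n=3,rng=45):
    "mean RGB along the level's top axis, s in mm from its middle (+ to hinge)"
    s=np.arange(-rng,rng+.1,1.5); out=0
    for _ in range(n):
        p=capture(cam); im=p["pixels"].astype(np.float32)
        for dy in(-.003,0,.003):
            m=proj(p,P(h,np.c_[-.13+s/1000,np.full(len(s),.03+dy),np.full(len(s),.042)])).astype(np.float32)
            out=out+cv2.remap(im,m[:,:1].copy(),m[:,1:].copy(),cv2.INTER_LINEAR)[:,0]
    return p,s,out/(3*n)
E
python3 - <<'E'
from h import *
h=np.load("h0.npy"); h[3]=.03
for c in("scene","top"):
    p,s,v=prof(c,h,2,90 if c=="scene" else 60)
    print(c); print("\n".join(f"{a:.1f} {b.round().astype(int)}" for a,b in zip(s,v)))
cv2.imwrite("pics/e.png",p["pixels"][:,:,::-1])
TR=Ro.from_matrix(np.c_[[-np.sin(h[2]),np.cos(h[2]),0],[np.cos(h[2]),np.sin(h[2]),0],[0,0,-1]])
k=P(h,KT); print(k, rel(k,TR))
T=p;S=capture("scene")
for q in (T,S):
    print(proj(q,k)[0][::-1].round(1),[(np.round(x["pixel"],1).tolist(),round(x["score"],2)) for x in boxes_of("knob_top",q)[:2]])
    print(proj(q,P(h,FL))[0],proj(q,P(h,FR))[0],proj(q,P(h,LN))[0],proj(q,P(h,LF))[0])
cv2.imwrite("pics/e2.png",S["pixels"][:,:,::-1])
E
```

```text
scene
-90.0 [106  89  65]
-88.5 [64 54 40]
-87.0 [27 23 18]
-85.5 [9 8 8]
-84.0 [5 5 7]
-82.5 [20 22 24]
-81.0 [56 59 61]
-79.5 [105 110 113]
-78.0 [151 157 161]
-76.5 [172 180 184]
-75.0 [179 187 191]
-73.5 [178 185 189]
-72.0 [176 183 187]
-70.5 [175 182 186]
-69.0 [175 182 186]
-67.5 [175 182 186]
-66.0 [175 182 186]
-64.5 [174 182 186]
-63.0 [174 182 186]
-61.5 [174 182 186]
-60.0 [174 182 185]
-58.5 [173 181 185]
-57.0 [173 181 185]
-55.5 [173 181 185]
-54.0 [174 182 185]
-52.5 [173 182 185]
-51.0 [173 181 185]
-49.5 [174 181 185]
-48.0 [174 182 185]
-46.5 [173 182 185]
-45.0 [173 181 185]
-43.5 [174 181 185]
-42.0 [174 181 186]
-40.5 [175 182 187]
-39.0 [176 183 187]
-37.5 [175 182 187]
-36.0 [165 173 177]
-34.5 [140 146 150]
-33.0 [ 98 102 106]
-31.5 [53 55 58]
-30.0 [34 38 31]
-28.5 [48 57 30]
-27.0 [79 94 45]
-25.5 [110 130  64]
-24.0 [124 147  73]
-22.5 [127 151  75]
-21.0 [126 150  74]
-19.5 [126 150  75]
-18.0 [130 153  82]
-16.5 [141 159 101]
-15.0 [155 169 126]
-13.5 [167 178 147]
-12.0 [164 173 148]
-10.5 [161 168 148]
-9.0 [158 165 145]
-7.5 [157 166 139]
-6.0 [154 16
[... 2439 characters left out ...]
175 180 186]
37.5 [175 180 187]
39.0 [175 180 187]
40.5 [176 181 187]
42.0 [175 180 186]
43.5 [174 180 186]
45.0 [174 179 186]
46.5 [174 179 186]
48.0 [174 180 186]
49.5 [175 180 186]
51.0 [175 180 186]
52.5 [175 180 187]
54.0 [175 180 187]
55.5 [175 181 187]
57.0 [175 181 187]
58.5 [175 181 187]
60.0 [176 181 187]
[ 0.48293677 -0.09732232  0.13302914] ([0.03, 0.01, 1.22], [-0.01, -0.0, -0.0])
[272.6 334.3] []
[221.32292138 271.10719277] [350.46873697 291.80105957] [277.74001077 253.80031508] [287.9490095  193.18210297]
[223.4 364.8] [([230.3, 366.5], 0.77), ([257.9, 310.3], 0.65)]
[329.50178549 314.16657944] [385.18495452 225.8054654 ] [331.15807741 256.74721636] [275.60421574 237.99729005]
```

Both cameras put the bubble about 12.2 mm frontward of the line midpoint, so the knob needs about 1.43 rad counter-clockwise. Before grasping, I'll check the predicted knob position.

Run:
```python
from h import *
h=np.load("h0.npy"); h[3]=.03
p=capture("scene"); a=cv2.resize(p["pixels"][185:305,280:440,::-1],None,fx=5,fy=5,interpolation=cv2.INTER_CUBIC)
t=np.linspace(0,6.28,60)
def dr(q,c): cv2.polylines(a,[((proj(p,P(h,q))+.5-[280,185])*5).astype(np.int32)],False,c,1)
for z in(.044,.016): dr(np.c_[-.235+.02*np.cos(t),-.12+.02*np.sin(t),0*t+z],(0,0,255))
dr([FL,FR,[-.005,-.17,.012]],(255,0,0)); dr([[-.21,.042,.042],[-.21,.018,.042],[-.05,.018,.042],[-.05,.042,.042],[-.21,.042,.042]],(255,0,255))
cv2.imwrite("pics/f.png",a)
```

```text
(no output)
```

View pics/f.png

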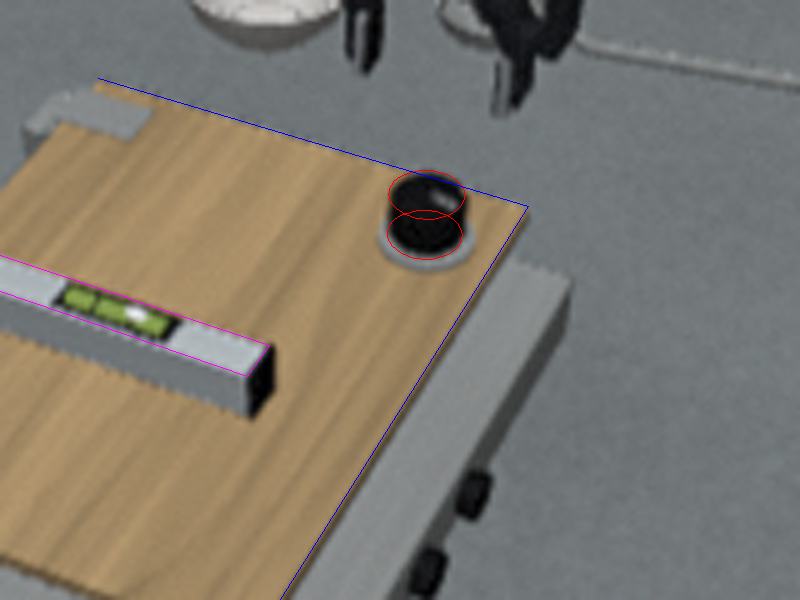

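The overlay fits: the knob circles lie on the black knob at about crop (427,195–235), and the cover edges and level outline match. Descending around the knob.

Request:
jog_arm(motion=[[[0,0,0.4],[0,0,0]],[[0,0,0.8],[0,0,0]],[[0,0,1.1],[0,0,0]],[[0,0,1.4],[0,0,0]],[[0,0,1.6],[0,0,0]],[[0,0,1.68],[0,0,0]],[[0,0,1.68],[0,0,0]]])

```text
time_s: 10.25
eef_pos: [0.4822, -0.0994, 0.1103]
tool_rot: [-0.0, 0.752, 0.66, -0.0]
ft_force: [-0.3, 0.1, 0.8]
width: 0.07
grasp_force: 0.0
```

Request:
jog_arm(motion=[[[0,0,0],[0,0,0]],[[0,0,0],[0,0,0]],[[0,0,0],[0,0,0]],[[0,0,0],[0,0,0]],[[0,0,0],[0,0,0]],[[0,0,0],[0,0,0]]], grip=30, newtons=60)

```text
time_s: 10.85
eef_pos: [0.4802, -0.0993, 0.112]
tool_rot: [-0.002, 0.751, 0.66, -0.002]
ft_force: [-11.4, 0.4, 11.4]
width: 0.0382
grasp_force: 59.4
```

Request:
jog_arm(motion=[[[0,-0.04,-0.01],[0,0,0]],[[0,-0.04,0],[0,0,-0.6]],[[0,-0.04,0.01],[0,0,-1.5]],[[0,-0.04,0.02],[0,0,-2.4]],[[0,-0.04,0.03],[0,0,-3.3]],[[0,-0.04,0.035],[0,0,-4.2]],[[0,-0.04,0.045],[0,0,-5.1]],[[0,-0.04,0.05],[0,0,-6]],[[0,-0.04,0.06],[0,0,-7]],[[0,-0.04,0.07],[0,0,-8]]])

```text
time_s: 11.85
eef_pos: [0.482, -0.0986, 0.109]
tool_rot: [0.002, 0.48, 0.877, 0.002]
ft_force: [2.2, 2.8, 3.2]
width: 0.0378
grasp_force: 60.4
```

Run:
```python
from h import *
s,R,p=st(); print(p,s["ft_force"].round(1),s["wrist_torque"].round(2),R.as_matrix()[:,0].round(3),np.round(s["joints"],2))
```

```text
[ 0.48202615 -0.09861716  0.1090239 ] [2.2 2.8 3.2] [ 0.78 -0.33 -0.25] [-0.54   0.842 -0.001] [-0.31 -0.12  2.11  0.    1.15 -0.88]
```

Request:
jog_arm(motion=[[[0,0,0.01],[0,0,-0.9]],[[0,0,0.02],[0,0,-1.8]],[[0,0,0.03],[0,0,-2.7]],[[0,0,0.04],[0,0,-3.6]],[[0,0,0.05],[0,0,-4.5]],[[0,0,0.06],[0,0,-5.4]],[[0,0,0.07],[0,0,-6.3]],[[0,0,0.08],[0,0,-7.2]],[[0,0,0.09],[0,0,-8.0]],[[0,0,0.1],[0,0,-8.4]]])

```text
time_s: 12.85
eef_pos: [0.483, -0.0965, 0.1051]
tool_rot: [0.003, 0.135, 0.991, 0.004]
ft_force: [0.7, 11.7, 9.7]
width: 0.038
grasp_force: 61.1
```

Request:
jog_arm(motion=[[[0,0,0],[0,0,0]],[[0,0,0],[0,0,0]],[[0,0,0],[0,0,0]],[[0,0,0],[0,0,0]],[[0,0,0],[0,0,0]],[[0,0,0],[0,0,0]],[[0,0,0],[0,0,0]],[[0,0,0],[0,0,0]]])

```text
time_s: 13.65
eef_pos: [0.483, -0.0965, 0.1051]
tool_rot: [0.003, 0.135, 0.991, 0.004]
ft_force: [2.3, 11.6, 7.6]
width: 0.0375
grasp_force: 61.0
```

```bash
cat >> h.py <<'E'
def bub(cam,h,n=4):
    "bubble offset in mm from the midpoint of the vial's lines, by half-height crossings of the white-vs-green profile"
    p,s,v=prof(cam,h,n,30); w=v[:,2]/v[:,1]; base=np.median(w); 
    wt=np.clip(w-base-.08,0,None)*(np.abs(s)<27); mid=(wt*s).sum()/wt.sum()
    return mid,s,v
E
python3 - <<'E'
from h import *
h=np.load("h0.npy"); s,R,p=st(); print(p,s["ft_force"].round(1),s["wrist_torque"].round(2),s["width"])
h[3]=.0
for c in("scene",):
    m,s,v=bub(c,h); print(c,m); print("\n".join(f"{a:.1f} {b.round().astype(int)}" for a,b in zip(s,v)))
E
```

```text
[ 0.48298671 -0.09645862  0.10507835] [ 2.3 11.6  7.6] [ 2.5  -0.36  0.01] 0.03753681581814166
scene 1.801165188280147
-30.0 [31 35 26]
-28.5 [50 60 29]
-27.0 [ 87 104  50]
-25.5 [115 136  68]
-24.0 [128 151  77]
-22.5 [130 153  77]
-21.0 [128 151  76]
-19.5 [127 149  75]
-18.0 [126 149  75]
-16.5 [126 148  75]
-15.0 [126 149  75]
-13.5 [123 146  73]
-12.0 [113 133  67]
-10.5 [ 88 103  53]
-9.0 [75 88 46]
-7.5 [ 91 107  57]
-6.0 [116 135  77]
-4.5 [140 156 104]
-3.0 [158 171 131]
-1.5 [166 176 145]
0.0 [169 178 153]
1.5 [171 179 156]
3.0 [175 182 161]
4.5 [172 181 154]
6.0 [162 173 138]
7.5 [148 163 114]
9.0 [126 143  87]
10.5 [100 116  64]
12.0 [ 90 106  55]
13.5 [ 99 117  59]
15.0 [113 133  68]
16.5 [123 144  72]
18.0 [125 147  73]
19.5 [125 147  74]
21.0 [125 148  75]
22.5 [126 148  75]
24.0 [125 148  74]
25.5 [125 147  73]
27.0 [116 138  67]
28.5 [ 99 117  58]
30.0 [78 89 58]
```

The bubble sits about 0.3 mm off the midpoint of the lines (−9.1 and 12.0 on the profile). Releasing and rising clear.

Request:
jog_arm(motion=[[[0,0,0],[0,0,0]],[[0,0,0],[0,0,0]],[[0,0,0],[0,0,0]],[[0,0,0],[0,0,0]],[[0,0,-0.2],[0,0,0]],[[0,0,-0.6],[0,0,0]],[[0,0,-1],[0,0,1]],[[0,0,-1.4],[0,0,2]],[[0,0,-1.8],[0,0,3.5]],[[0,0,-2],[0,0,5]]], grip=70)

```text
time_s: 14.85
eef_pos: [0.4814, -0.0996, 0.2054]
tool_rot: [0.002, 0.348, 0.937, 0.0]
ft_force: [-0.4, 1.2, 0.9]
width: 0.07
grasp_force: 0.0
```

Request:
jog_arm(motion=[[[0,0,0],[0,0,1.5]],[[0,0,0],[0,0,3]],[[0,0,0],[0,0,4.5]],[[0,0,0],[0,0,6]],[[0,0,0],[0,0,7.5]],[[0,0,0],[0,0,9]],[[0,0,0],[0,0,10.5]],[[0,0,0],[0,0,11.4]],[[0,0,0],[0,0,11.4]]], grip=0)

```text
time_s: 15.75
eef_pos: [0.4805, -0.0993, 0.203]
tool_rot: [0.0, 0.751, 0.66, 0.0]
ft_force: [-0.8, -0.1, 0.5]
width: -0.0003
grasp_force: 0.0
```

Run:
```python
from h import *
h=np.load("h0.npy"); h[3]=.0
TR=Ro.from_matrix(np.c_[[-np.sin(h[2]),np.cos(h[2]),0],[np.cos(h[2]),np.sin(h[2]),0],[0,0,-1]])
print(st()[2],rel(P(h,[-.1865,.03,.042]),TR))
for c in("scene","top"):
    m,s,v=bub(c,h); print(c,m)
    g=v[:,1]; print([(a,int(b),int(d)) for a,b,d in zip(s,g,v[:,2]) if abs(a)<17])
```

```text
[ 0.48050358 -0.0993174   0.20299918] ([3.05, 0.98, 1.58], [0.01, 0.0, -0.01])
scene 1.7928336897309038
[(np.float64(-16.5), 148, 75), (np.float64(-15.0), 149, 75), (np.float64(-13.5), 146, 73), (np.float64(-12.0), 133, 67), (np.float64(-10.5), 103, 53), (np.float64(-9.0), 88, 45), (np.float64(-7.5), 107, 56), (np.float64(-6.0), 135, 76), (np.float64(-4.5), 156, 103), (np.float64(-3.0), 171, 132), (np.float64(-1.5), 176, 146), (np.float64(0.0), 178, 153), (np.float64(1.5), 179, 156), (np.float64(3.0), 182, 162), (np.float64(4.5), 181, 155), (np.float64(6.0), 174, 138), (np.float64(7.5), 164, 114), (np.float64(9.0), 143, 87), (np.float64(10.5), 116, 63), (np.float64(12.0), 106, 55), (np.float64(13.5), 117, 60), (np.float64(15.0), 133, 68), (np.float64(16.5), 144, 72)]
top -1.3464953252955532
[(np.float64(-16.5), 142, 54), (np.float64(-15.0), 130, 52), (np.float64(-13.5), 115, 49), (np.float64(-12.0), 116, 49), (np.float64(-10.5), 124, 55), (np.float64(-9.0), 147, 86), (np.float64(-7.5), 165, 118), (np.float64(-6.0), 175, 148), (np.float64(-4.5), 181, 164), (np.float64(-3.0), 184, 172), (np.float64(-1.5), 183, 172), (np.float64(0.0), 181, 168), (np.float64(1.5), 177, 160), (np.float64(3.0), 170, 144), (np.float64(4.5), 158, 120), (np.float64(6.0), 136, 85), (np.float64(7.5), 114, 50), (np.float64(9.0), 113, 46), (np.float64(10.5), 122, 48), (np.float64(12.0), 137, 52), (np.float64(13.5), 146, 54), (np.float64(15.0), 146, 54), (np.float64(16.5), 146, 55)]
```

Bubble offset is +0.3 mm (scene) and +0.7 mm (top), so it is centred. Next I go to the front flat end of the level and press.

Request:
jog_arm(motion=[[[0.6,0.2,0],[0,0,0]],[[1.3,0.4,0],[0,0,0]],[[2.0,0.65,0],[0,0,0]],[[2.7,0.87,0],[0,0,0]],[[3.05,0.98,0.2],[0,0,0]],[[3.05,0.98,0.6],[0,0,0]],[[3.05,0.98,1.0],[0,0,0]],[[3.05,0.98,1.3],[0,0,0]],[[3.05,0.98,1.45],[0,0,0]],[[3.05,0.98,1.5],[0,0,0]]])

```text
time_s: 17.15
eef_pos: [0.5483, 0.0456, 0.1263]
tool_rot: [-0.001, 0.752, 0.66, -0.001]
ft_force: [-0.3, -0.3, 0.3]
width: 0.0
grasp_force: 0.0
```

Request:
jog_arm(motion=[[[0,0,0.02],[0,0,0]],[[0,0,0.04],[0,0,0]],[[0,0,0.06],[0,0,0]],[[0,0,0.08],[0,0,0]],[[0,0,0.1],[0,0,0]],[[0,0,0.11],[0,0,0]],[[0,0,0.11],[0,0,0]],[[0,0,0.11],[0,0,0]]])

```text
time_s: 17.95
eef_pos: [0.5492, 0.0456, 0.1237]
tool_rot: [0.0, 0.751, 0.66, 0.0]
ft_force: [-4.5, 0.5, 6.8]
width: 0.0002
grasp_force: 3.6
```

Run:
```python
from h import *
h=np.load("h0.npy"); h[3]=0; R,o=frame(h)
s,_,p=st(); print(p,s["ft_force"].round(1), R.inv().apply(p-o).round(4))
```

```text
[0.54922016 0.04564893 0.12366412] [-4.5  0.5  6.8] [-0.1862  0.0303  0.0417]
```

Request:
jog_arm(motion=[[[0,-0.01,0.01],[0,0,0]],[[0,-0.02,0.02],[0,0,0]],[[0,-0.02,0.03],[0,0,0]],[[0,-0.02,0.03],[0,0,0]],[[0,-0.02,0.03],[0,0,0]],[[0,-0.02,0.03],[0,0,0]],[[0,-0.02,0.03],[0,0,0]],[[0,-0.02,0.03],[0,0,0]],[[0,-0.02,0.03],[0,0,0]],[[0,-0.02,0.03],[0,0,0]]])

```text
time_s: 18.95
eef_pos: [0.5492, 0.0457, 0.1235]
tool_rot: [0.001, 0.751, 0.66, 0.001]
ft_force: [-3.1, -0.1, 10.8]
width: -0.0002
grasp_force: 5.6
```

Run:
```python
from h import *
h=np.load("h0.npy"); h[3]=0
s,_,p=st(); print(p,s["ft_force"].round(1))
m,s,v=bub("scene",h); print(m); print([(float(a),int(b),int(d)) for a,b,d in zip(s,v[:,1],v[:,2]) if abs(a)<17])
p=capture("scene"); cv2.imwrite("pics/g.png",cv2.resize(p["pixels"][180:330,200:400,::-1],None,fx=4,fy=4,interpolation=cv2.INTER_CUBIC))
print(status.observe()["ft_force"])
```

```text
[0.54916898 0.04567566 0.12351555] [-3.1 -0.1 10.8]
1.9181436976137323
[(-16.5, 154, 77), (-15.0, 156, 78), (-13.5, 151, 75), (-12.0, 136, 68), (-10.5, 105, 54), (-9.0, 90, 47), (-7.5, 110, 58), (-6.0, 139, 78), (-4.5, 160, 106), (-3.0, 175, 134), (-1.5, 180, 148), (0.0, 183, 156), (1.5, 183, 160), (3.0, 187, 165), (4.5, 186, 160), (6.0, 180, 144), (7.5, 169, 119), (9.0, 144, 89), (10.5, 110, 60), (12.0, 97, 50), (13.5, 113, 57), (15.0, 135, 68), (16.5, 148, 75)]
[-4.03789994  0.17654483 10.89707242]
```

View pics/g.png

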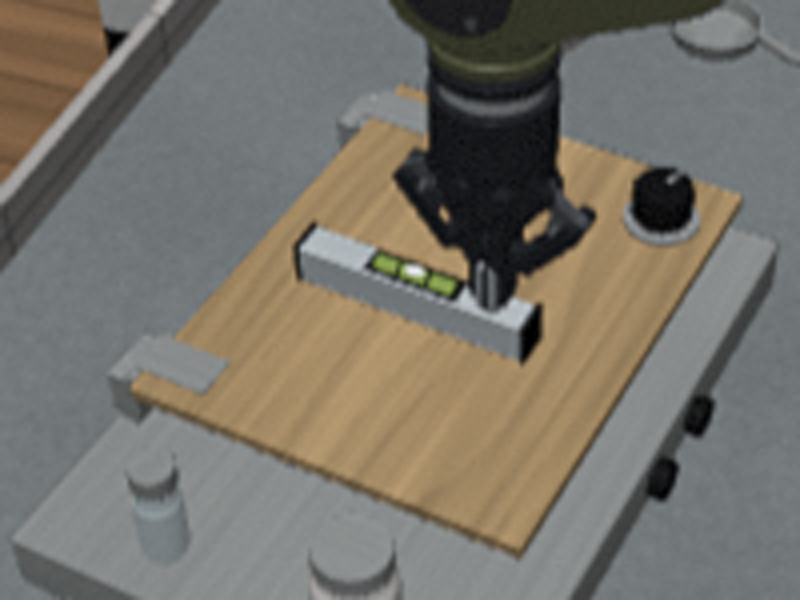

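The fingers press the front flat of the level at about 11 N, steady. The bubble at crop (413,271) is midway between the lines, about 0.5 mm off, and the jars are untouched. Handing in.

```bash
python3 -c "
from plant import ticket; print(ticket.job_done())"
```

```text
the job is handed in; nothing more can be done
None
```

I lowered the cover onto its foot, turned the knob about 1.43 rad counter-clockwise, and handed the job in at about 19 s with the bubble about 0.5 mm off centre, the arm still pressing the level with a steady push of about 11 N and the jars and utensils left where they stood; the hand-in gave no verdict.

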